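Ring the bell beside the tip jar

ROBOT

A 6-joint arm with a two-finger parallel gripper is mounted at the origin on a cart in front of the work surface, level with it; the furniture and walls round the work are solid. World frame = base frame: x ahead of the robot, y to its left, z up, the work surface at z = 0. Lengths are in m, angles in rad, forces in N, time in s.
With the tool pointing down it reaches from about 0.225 to 0.875 m from the base axis. Payload 3.4 kg.
Tool frame: the origin (TCP) lies on the centre line of the jaws, within the pads' length; the fingertips stand 17 mm ahead of it and the grasp point (between the pads) lies 2 mm behind it (nose_length is the distance from the TCP to the fingertips, in m); z points along the fingers, y is the line along which they close (so a half turn about z gives the same grasp; the last joint's range is limited). The gripper opens to 85 mm and grips with 20 to 120 N. Pads are 22 mm wide; open, the fingers measure 114 mm over their backs; the gripper's body (76 mm by 85 mm) begins 54 mm behind the grasp point. The pads swing forward as they close: fully open they stand 13 mm farther back than shut.
Start: joints at [1.125, 0.276, 1.505, -0, 1.361, -0.121], TCP at [0.184, 0.545, 0.248] pointing down, gripper open.
Joint ranges: [-2.89, 2.89], [-0.75, 2.08], [0.22, 2.7], [-1.18, 4.32], [0.11, 2.71], [-2.7, 2.7]. Speed limits (rad/s): [2.57, 2.57, 3.14, 3.14, 3.14, 3.14].

INTERFACE

Orientations are given as a unit quaternion [w, x, y, z].
In Python, from rig import get_state, get_image, sign_off, find_in, place_of, nose_length gives the robot as it stands.
- The arm moves only by the tool apply_moves, never from a script. Its argument "deltas" is one flat list of numbers, 5 for each row, row after row: the finger opening in mm, from 0 to 85.4, then the shift along the tool's x, y, z in mm, then the turn about the tool's z in degrees. A call has 1 to 12 rows; each row is the pose to reach, as a shift and turn from the pose commanded when the call began, along the tool's axes at that moment; what a row does not reach only later rows make up. A row lasts 1/12 s, in which the tool goes at most 41.7 mm and 7.16 degrees, less where a joint would pass 70% of its speed; a pose out of reach is approached as far as the arm can. A call with a gripper value outside its range is refused whole. The fingers move at their own pace and stop on an object; "squeeze" is the grip in N (left out, the last holds). Time passes only in rows, so rows that repeat a pose let the fingers close. It gives the time, the measured TCP pose, the force, the opening and the grip force at its end, in the units of the state.
- get_state(): the state, without advancing time (a new reading comes with each control period).
- get_image(name): name is "scene" or "top" or "wrist"; returns a dict with "frame" (480x640x3 uint8, red, green, blue), "K" (3x3 intrinsics, pixels), "position" and "orientation" of the camera in the world. Camera axes: x right, y down, z forward; pixel columns grow to the right and rows downward; lengths in m; the calibration is good to about 2 mm. A picture is of the moment at which its call begins. There is no depth.
- sign_off(): hands the job in; it is judged then, once.
Trained networks look in a picture, given as the dict that the camera call returned (one of the last four; its "shot" number tells which), for a name from the list of things; names that differ only in an ending like _2 or _b are one class to them, and where a whole thing is asked for, a point or a joint stands for the part that bears it (a point fixed in the world has none). Each returns a list of dicts, best first, with "score" (0 to 1); they miss things now and then, are a little off and sometimes report something else, mostly with a low value. They report only what shows in the picture. A call takes as long as a camera call. They do not tell look-alikes from the thing itself.
- find_in(query, picture): "point" ([column, row] in pixels, amid what is visible of it).
- place_of(query, picture): "point" ([column, row] in pixels: a listed point, or the origin of a listed thing).
The state is a dict: "clock": time; "qpos": joint angles; "qd": joint speeds; "effort": joint torques, N m; "position": TCP position; "ee_rot": TCP orientation; "contact_force": force on the tool from outside, world axes, zero at the start; "moment": the same for the moment, N m; "width": finger opening in m; "gripper_force": force on a finger pad.
Only numpy, scipy, OpenCV 4.12 (cv2) and the standard library are available. Lean on these libraries where they do the work, as an engineer would, in place of code of your own. Each camera call takes 0.05 s, during which the arm holds its last target. There are 200 camera calls.

TASK

Two identical desk bells stand on the counter; ring the one that stands next to the glass tip jar, by pressing its plunger lightly all the way down with the fingertips and letting it spring back, then draw the hand up well clear. Do not shove or lift the bell, and leave the other bell, the tip jar and the other small things untouched.

Things in the scene. Friction and masses are not known exactly. Their poses are not given: they have to be found in the camera images.
- jar_bell: Desk bell: chrome dome 84 mm across on a dark round foot, with a small upright plunger in the middle of its top; 58 mm tall in all, 0.22 kg, loose on the counter. The bell to ring: it stands about 110 mm (centre to centre) from the tip jar, nearer the robot and to the right. Origin: centre of the underside, on the counter top (z = 0 of the world); z up.
- jar_bell_button (a point): The bell to ring: centre of the plunger's top face, 58 mm above the counter when up. The plunger is 12 mm across and its sides stand clear of the dome for 12 mm (from 46 mm up to 58 mm).
- jar_bell_plunger (a joint): The bell to ring: plunger travel in m: 0 = up (at rest), 0.003 = pressed fully home. A spring brings it back up: about 5 N at 0.002, 8 N fully home; it goes straight down along the bell's axis, and the bell rings from 0.002 on.
- coaster_bell: Desk bell: chrome dome 84 mm across on a dark round foot, with a small upright plunger in the middle of its top; 58 mm tall in all, 0.22 kg, loose on the counter. The other bell, to be left silent: it stands about 110 mm from the cork coasters, nearer the robot and to the right. Origin: centre of the underside, on the counter top (z = 0 of the world); z up.
- coaster_bell_plunger (a joint): The other bell: plunger travel in m: 0 = up (at rest), 0.003 = pressed fully home. A spring brings it back up: about 5 N at 0.002, 8 N fully home; it goes straight down along the bell's axis, and the bell rings from 0.002 on.
- tip_jar: Open clear-glass jar with a paper label, 66 mm across, 79 mm tall, loose. It stands either at the left or at the right; the coasters stand at the other place. Origin: centre of the underside, on the counter top (z = 0 of the world); z up.
- card_reader: Dark hand-held card reader with keys on top, 136 mm long (its x) by 74 mm wide (its y), 26 mm tall, lying flat at the left near the front edge of the counter, long side left to right, loose. Origin: centre of the underside, on the counter top (z = 0 of the world); z up.
- matchbox: Small closed matchbox lying flat, 37 x 56 x 16 mm, loose, towards the back, at the right. Origin: centre of the underside, on the counter top (z = 0 of the world); z up.
- coaster_stack: Round stack of cork coasters, 70 mm across, 19 mm tall, loose. Origin: centre of the underside, on the counter top (z = 0 of the world); z up.
- drink_dispenser: Tall glass drink dispenser on a wire stand in a low wooden tray, fixed: 228 x 220 mm, 428 mm tall, to the left behind the work; the tap on its front reaches 110 mm from its origin towards the robot, 170 to 230 mm above the counter. Pass in front of it, not through it. The tray is 384 mm wide (y), its front wall 115 mm nearer the robot than this origin, its right end 160 mm to the right of it. Origin: under its centre, near the counter top.
- counter_sign: Upright counter sign on a small foot, fixed: 225 mm tall, 187 mm wide (y), leaning back, behind the left bell. Origin: centre of the underside of its foot.
Not all that is in view belongs to the job. Leave any orange look-alike of the jar_bell alone.

How it is judged:
By the outcome, as a careful person would: the job done as asked, in the order asked, and still so for the second after the job is handed in, with the robot touching nothing.
It also fails if it takes over 38 s, if anything falls off the work surface, if the arm or the gripper's body presses on something with over 40 N, if the wrist force passes 120 N, or if a joint passes its speed limit or range.

## Working session

There is one attempt and no reset: what is moved stays moved. The work goes in short steps, Python scripts to look and compute and a tool call to move; the robot and the scene stay as the last step left them, time stands still between calls to the robot, and variables do not carry over. Pictures are saved under pics/ and viewed, at most 10 in all, crops included, and the job is handed in when it is done.

Besides the shell and the picture viewer there is one more tool, called by a JSON object that holds its "fn" and its "kwargs". apply_moves: Moves the arm, as the interface text tells. Its arguments: {"type":"object","properties":{"deltas":{"type":"array"},"squeeze":{"type":"number"}},"required":["deltas"]}

```bash
mkdir -p pics; cat > h.py <<'E'
import numpy as np, cv2
from scipy.spatial.transform import Rotation as R
from rig import *
def ray(p,uv):
    q=p["orientation"]; M=R.from_quat([q[1],q[2],q[3],q[0]]).as_matrix()
    d=M@np.linalg.solve(p["K"],[uv[0],uv[1],1.]); return np.array(p["position"]),d
def at_z(p,uv,z):
    o,d=ray(p,uv); return o+d*(z-o[2])/d[2]
def tri(rs):
    A=0;b=0
    for o,d in rs:
        d=d/np.linalg.norm(d);P=np.eye(3)-np.outer(d,d);A=A+P;b=b+P@o
    return np.linalg.solve(A,b)
def save(p,n): cv2.imwrite(f"pics/{n}.png",p["frame"][:,:,::-1])
E
python3 - <<'E'
from h import *
np.set_printoptions(precision=4,suppress=True)
s=get_state();print(s["clock"],s["position"],s["ee_rot"],s["width"],nose_length, s["contact_force"])
for n in("scene","top"):
    p=get_image(n);save(p,n)
    for q,z in(("jar_bell_button",.058),("jar_bell",0),("tip_jar",0),("coaster_stack",0),("card_reader",0),("matchbox",0)):
        for r in place_of(q,p)[:3]: print(n,q,np.round(r["point"],1),round(r["score"],2),at_z(p,r["point"],z))
E
```

```text
0.0 [0.1833 0.5445 0.2474] [-0.0003  0.1617  0.9868 -0.0009] 0.08565318170438552 0.017 [-0.2922 -1.3643 -0.4028]
scene jar_bell_button [275.5 272.2] 0.46 [ 0.4284 -0.0383  0.058 ]
scene jar_bell_button [345.2 294.7] 0.35 [ 0.4185 -0.204   0.058 ]
scene jar_bell [279.  290.4] 0.92 [ 0.423  -0.0459  0.    ]
scene jar_bell [342.8 309.5] 0.86 [ 0.4191 -0.2014  0.    ]
scene jar_bell [197.6 279.8] 0.42 [ 0.3904  0.1478 -0.    ]
scene tip_jar [268.  250.9] 0.92 [0.5285 0.0242 0.    ]
scene coaster_stack [380.5 268.4] 0.83 [ 0.5634 -0.2544  0.    ]
scene coaster_stack [268.3 255.4] 0.69 [ 0.515  0.018 -0.   ]
scene card_reader [196.  279.7] 0.72 [0.3894 0.1515 0.    ]
scene matchbox [405.7 247.3] 0.91 [ 0.6507 -0.2987  0.    ]
top jar_bell_button [293.8 285.9] 0.55 [ 0.435  -0.0428  0.058 ]
top jar_bell_button [370.5 289.8] 0.44 [ 0.4276 -0.2051  0.058 ]
top jar_bell [360.9 295.5] 0.84 [ 0.4201 -0.1896  0.    ]
top jar_bell [298.4 288.2] 0.57 [ 0.4356 -0.0509  0.    ]
top jar_bell [425.6 263.6] 0.52 [ 0.4922 -0.3353  0.    ]
top tip_jar [262.7 247.3] 0.56 [0.5272 0.0303 0.    ]
top coaster_stack [392.8 230.6] 0.63 [ 0.5672 -0.2632  0.    ]
top card_reader [209.8 308.3] 0.65 [0.3902 0.1439 0.    ]
top card_reader [425.5 262.3] 0.52 [ 0.4952 -0.3352  0.    ]
top card_reader [396.9 229.9] 0.29 [ 0.5689 -0.2725  0.    ]
top matchbox [407.5 198.9] 0.65 [ 0.6413 -0.2983  0.    ]
```

View pics/scene.png

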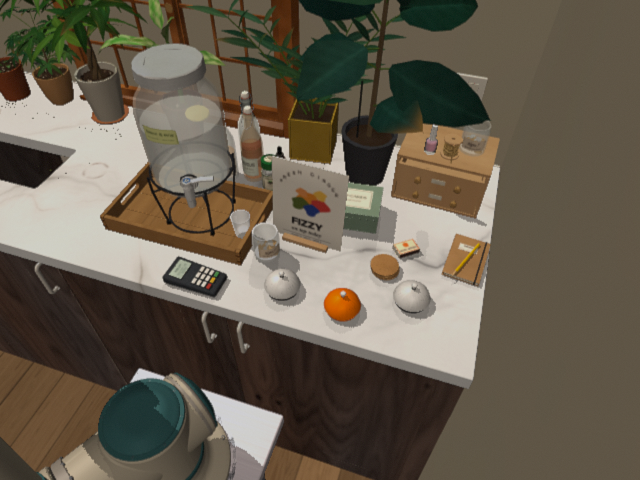

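View pics/top.png

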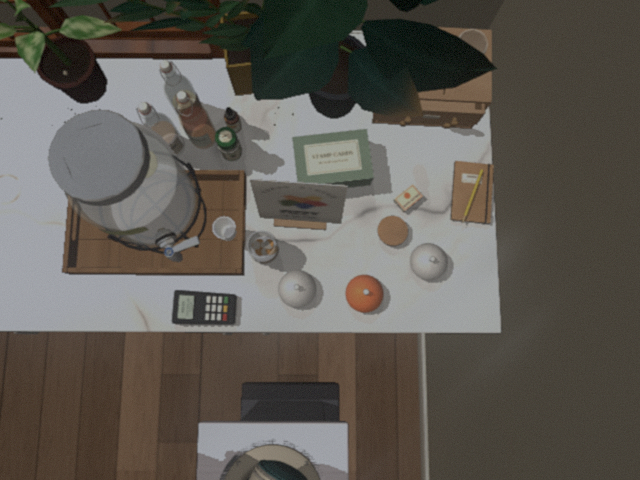

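The scene view shows three candidates. The left chrome bell is at scene (282,284), top (297,289), in front and to the right of the glass jar at scene (265,241). The orange look-alike is at (342,305). The right chrome bell is at (411,296), beside the coasters at (385,266). I choose the left chrome bell and will check its plunger in a close crop.

```bash
python3 - <<'E'
from h import *
a=cv2.imread("pics/scene.png")[255:315,245:320];b=cv2.imread("pics/top.png")[260:320,260:335]
cv2.imwrite("pics/c1.png",np.hstack([cv2.resize(i,(375,300),interpolation=cv2.INTER_CUBIC) for i in(a,b)]))
E
```

```text
(no output)
```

View pics/c1.png

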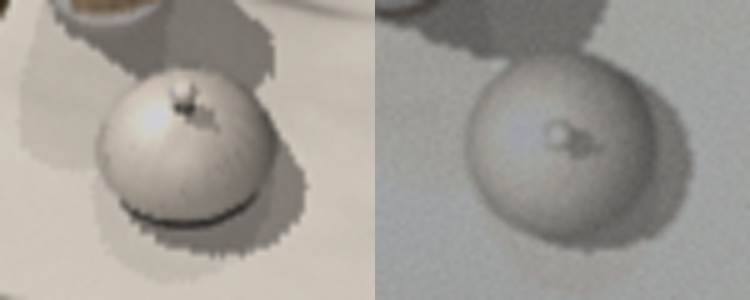

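The crop confirms a chrome bell, with its plunger top at scene (281.5,272.5) and top (296.6,286.6), and the jar just behind it.

```bash
python3 - <<'E'
from h import *
np.set_printoptions(precision=4,suppress=True)
ps=get_image("scene");pt=get_image("top")
print(at_z(ps,(281.5,272.5),.058),at_z(pt,(296.6,286.6),.058),tri([ray(ps,(281.5,272.5)),ray(pt,(296.6,286.6))]))
s=get_state();q=s["ee_rot"];M=R.from_quat([q[1],q[2],q[3],q[0]]).as_matrix()
b=(at_z(ps,(281.5,272.5),.058)+at_z(pt,(296.6,286.6),.058))/2
print(b,M,M.T@(np.array([b[0]-.0,b[1],.19])-s["position"])*1000)
for q in("drink_dispenser","counter_sign"):
  for p in(ps,pt):
    for r in place_of(q,p)[:1]: print(q,r["score"],at_z(p,r["point"],0))
E
```

```text
[ 0.4319 -0.0514  0.058 ] [ 0.4336 -0.0487  0.058 ] [ 0.4343 -0.0494  0.0542]
[ 0.4327 -0.0501  0.058 ] [[-0.9477  0.3191  0.    ]
 [ 0.3191  0.9477  0.0001]
 [ 0.      0.0001 -1.    ]] [-426.0902 -484.3904   58.2857]
counter_sign 0.27 [ 0.5638 -0.2677  0.    ]
```

{"fn": "apply_moves", "kwargs": {"deltas": [0,-27,-30,0,0,0,-53,-60,0,0,0,-80,-91,5,0,0,-107,-121,5,0,0,-133,-151,10,0,0,-160,-182,10,0,0,-187,-212,15,0,0,-213,-242,15,0,0,-240,-273,20,0,0,-267,-303,20,0,0,-293,-333,25,0,0,-320,-363,28,0], "squeeze": 20}}

```text
clock: 2.0
position: [0.3711, 0.097, 0.2205]
ee_rot: [0.001, 0.162, 0.987, 0.0]
contact_force: [0.4, 0.9, 0.5]
width: -0.0001
gripper_force: 0.0
```

{"fn": "apply_moves", "kwargs": {"deltas": [0,-26,-30,0,0,0,-53,-60,0,0,0,-80,-90,0,0,0,-100,-115,0,0,0,-106,-121,0,0,0,-106,-121,0,0,0,-106,-121,0,0]}}

```text
clock: 2.58
position: [0.4323, -0.0493, 0.2201]
ee_rot: [-0.001, 0.162, 0.987, 0.001]
contact_force: [-0.1, 0.2, 0.1]
width: -0.0
gripper_force: 0.0
```

```bash
cat > look.py <<'E'
from h import *
import sys
np.set_printoptions(precision=4,suppress=True)
p=get_image("wrist");save(p,sys.argv[1])
s=get_state();print(s["clock"],s["position"],s["ee_rot"],s["width"],s["contact_force"],p["position"])
q=s["ee_rot"];M=R.from_quat([q[1],q[2],q[3],q[0]]).as_matrix()
for n,z in(("jar_bell_button",.058),("jar_bell",0),("tip_jar",0)):
    for r in place_of(n,p)[:2]:
        w=at_z(p,r["point"],z);print(n,np.round(r["point"],1),round(r["score"],2),w,M.T@(w-s["position"])*1000)
E
python3 look.py w1
```

```text
2.6333 [ 0.432  -0.0486  0.2201] [-0.0007  0.1616  0.9868  0.0006] 5.802995483982867e-05 [-0.3161 -0.5749 -0.4729] [ 0.3696 -0.0288  0.3448]
jar_bell_button [142.4 267.9] 0.75 [ 0.4233 -0.1958  0.058 ] [ -38.9716 -142.3626  161.8942]
jar_bell_button [318.7 226. ] 0.65 [ 0.4363 -0.0463  0.058 ] [ -3.5653   3.3902 162.0821]
jar_bell [311.7 206.1] 0.94 [ 0.4292 -0.05    0.    ] [  1.9182  -2.4272 220.0849]
jar_bell [172.3 247.3] 0.74 [ 0.4241 -0.1925  0.    ] [ -38.7801 -139.0761  219.8976]
tip_jar [414.3 269.6] 0.61 [0.5227 0.0263 0.    ] [-62.381   99.7147 220.0835]
```

View pics/w1.png

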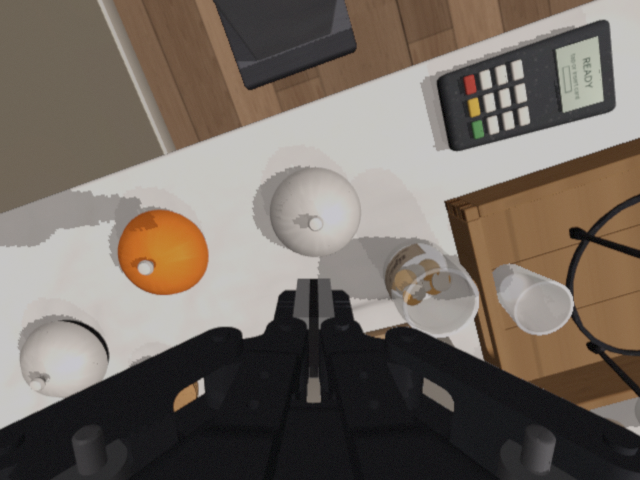

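The wrist view shows the left chrome bell's plunger at (316,223). The jar is at (432,290), the orange look-alike at (163,252) and the other bell at (64,358). The fingers are almost centred over the plunger, so I'll descend part-way and check again.

{"fn": "apply_moves", "kwargs": {"deltas": [0,-1,0.5,25,0,0,-1,0.5,50,0,0,-1,0.5,75,0,0,-1,0.5,95,0,0,-1,0.5,110,0,0,-1,0.5,117,0,0,-1,0.5,117,0,0,-1,0.5,117,0]}}

```text
clock: 3.45
position: [0.4341, -0.049, 0.1037]
ee_rot: [0.0, 0.161, 0.987, 0.0]
contact_force: [-0.2, 0.2, -0.3]
width: 0.0001
gripper_force: 0.0
```

```bash
python3 look.py w2; python3 - <<'E'
from h import *
a=cv2.imread("pics/w2.png")
p=get_image("scene");b=p["frame"][:,:,::-1][215:315,230:330]
cv2.imwrite("pics/c2.png",np.hstack([cv2.resize(a,(480,360)),cv2.resize(np.ascontiguousarray(b),(320,360))]))
E
```

```text
3.5 [ 0.4346 -0.0492  0.1041] [ 0.0009  0.1612  0.9869 -0.    ] -0.00017957952532651847 [ 0.0927 -0.3695  0.6862] [ 0.3712 -0.0285  0.2283]
jar_bell_button [318.1 273.6] 0.96 [ 0.4339 -0.0469  0.058 ] [ 1.5144  1.9995 46.1469]
jar_bell_button [ 43.  339.3] 0.57 [ 0.4229 -0.1938  0.058 ] [ -34.8756 -140.764    46.1766]
jar_bell [104.  296.6] 0.79 [ 0.425  -0.1951  0.    ] [ -37.1643 -141.3112  104.1805]
jar_bell [310.9 243.2] 0.69 [ 0.4339 -0.0509  0.    ] [  0.336   -1.8945 104.1481]
tip_jar [456.6 325.8] 0.92 [0.522  0.0254 0.    ] [-58.9649  98.5162 104.276 ]
```

View pics/c2.png

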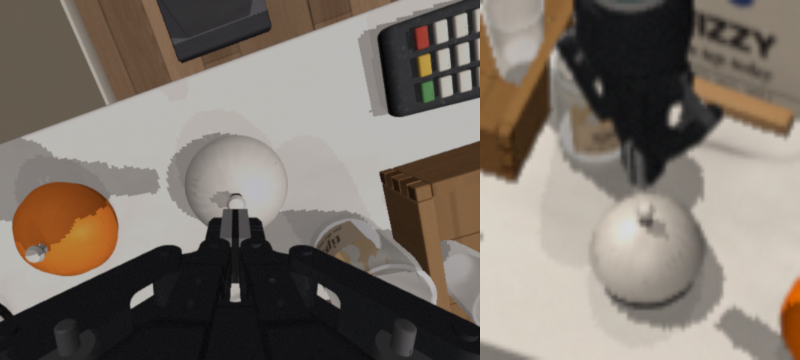

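The plunger sits directly ahead of the closed fingertips (scaled 237,200) and about 1 mm off in y. I'll descend to just above it, then creep down on the force reading.

{"fn": "apply_moves", "kwargs": {"deltas": [0,0,1,10,0,0,0,1,18,0,0,0,1,23,0,0,0,1,25,0,0,0,1,26,0,0,0,1,27,0,0,0,1,27,0,0,0,1,27,0]}}

```text
clock: 4.37
position: [0.4344, -0.0487, 0.0764]
ee_rot: [0.0, 0.162, 0.987, 0.0]
contact_force: [-0.0, -0.5, -0.1]
width: -0.0002
gripper_force: 0.0
```

{"fn": "apply_moves", "kwargs": {"deltas": [0,0,0,0.5,0,0,0,0,1,0,0,0,0,1,0,0,0,0,1,0]}}

```text
clock: 4.7
position: [0.4343, -0.0486, 0.0754]
ee_rot: [0.0, 0.162, 0.987, 0.0]
contact_force: [0.9, 0.0, 0.1]
width: 0.0
gripper_force: 0.1
```

{"fn": "apply_moves", "kwargs": {"deltas": [0,0,0,0.5,0,0,0,0,1,0,0,0,0,1,0,0,0,0,1,0]}}

```text
clock: 5.03
position: [0.4344, -0.0486, 0.0744]
ee_rot: [0.0, 0.162, 0.987, 0.0]
contact_force: [0.7, 0.8, 2.7]
width: -0.0
gripper_force: 1.0
```

{"fn": "apply_moves", "kwargs": {"deltas": [0,0,0,0.5,0,0,0,0,1,0,0,0,0,1.5,0,0,0,0,1.5,0]}}

```text
clock: 5.37
position: [0.4344, -0.0486, 0.073]
ee_rot: [0.0, 0.162, 0.987, 0.0]
contact_force: [-1.2, 1.5, 5.3]
width: -0.0001
gripper_force: 2.7
```

{"fn": "apply_moves", "kwargs": {"deltas": [0,0,0,0.3,0,0,0,0,0.6,0,0,0,0,0.6,0,0,0,0,0.6,0]}}

```text
clock: 5.7
position: [0.4344, -0.0486, 0.0725]
ee_rot: [0.0, 0.162, 0.987, 0.0]
contact_force: [-0.6, 0.5, 6.2]
width: 0.0002
gripper_force: 3.2
```

{"fn": "apply_moves", "kwargs": {"deltas": [0,0,0,0.4,0,0,0,0,0.8,0,0,0,0,0.8,0,0,0,0,0.8,0]}}

```text
clock: 6.03
position: [0.4344, -0.0486, 0.0719]
ee_rot: [0.0, 0.162, 0.987, 0.0]
contact_force: [-1.7, 1.0, 7.4]
width: 0.0001
gripper_force: 4.1
```

{"fn": "apply_moves", "kwargs": {"deltas": [0,0,0,0.4,0,0,0,0,0.8,0,0,0,0,0.8,0,0,0,0,0.8,0]}}

```text
clock: 6.37
position: [0.4344, -0.0486, 0.0718]
ee_rot: [0.0, 0.162, 0.987, -0.0]
contact_force: [-1.9, 1.0, 14.8]
width: -0.0002
gripper_force: 7.1
```

The force jumped while the position stopped, so the plunger is fully home. Now I'll lift straight up.

{"fn": "apply_moves", "kwargs": {"deltas": [0,0,0,-2,0,0,0,0,-5,0,0,0,0,-9,0,0,0,0,-20,0,0,0,0,-45,0,0,0,0,-75,0,0,0,0,-105,0,0,0,0,-135,0,0,0,0,-160,0,0,0,0,-170,0,0,0,0,-170,0,0,0,0,-170,0]}}

```text
clock: 7.37
position: [0.434, -0.0485, 0.2405]
ee_rot: [0.0, 0.162, 0.987, 0.0]
contact_force: [-0.8, -0.3, -0.1]
width: -0.0003
gripper_force: 0.0
```

```bash
python3 look.py w3; python3 - <<'E'
from h import *
p=get_image("scene");save(p,"s3")
E
```

```text
7.4167 [ 0.4335 -0.0484  0.2396] [-0.0009  0.1617  0.9868  0.0001] 0.00015491991208682154 [-0.5343 -0.2962 -0.9195] [ 0.3712 -0.028   0.3651]
jar_bell_button [317.9 216.6] 0.75 [ 0.4349 -0.0451  0.058 ] [ -0.6461   3.616  181.6081]
jar_bell_button [153.7 256.6] 0.52 [ 0.4229 -0.1932  0.058 ] [ -36.5789 -140.626   181.5478]
jar_bell [312.2 203.7] 0.94 [ 0.4326 -0.0495  0.    ] [  0.0566  -1.3778 239.6097]
jar_bell [177.7 244.9] 0.74 [ 0.429  -0.1954  0.    ] [ -43.1616 -140.7801  239.5358]
tip_jar [408.3 260.4] 0.78 [0.5217 0.0267 0.    ] [-60.1027  99.3759 239.4954]
```

View pics/w3.png

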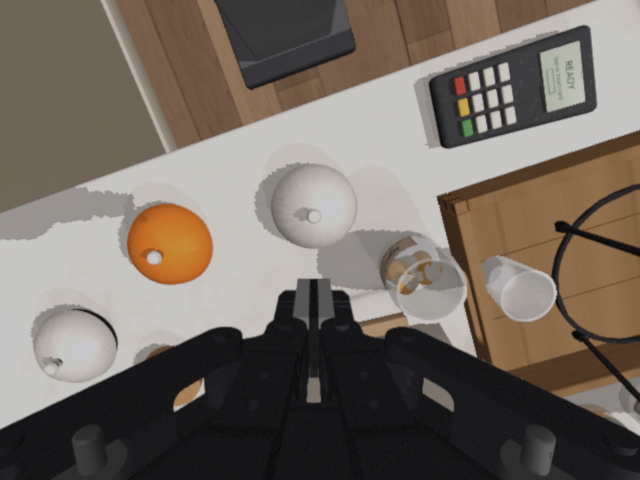

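The bell is still in place, with its plunger at (314,216). The jar, the look-alike, the other bell and the card reader have not moved, and the hand is well clear.

```bash
python3 -c "
from rig import *
print(sign_off())"
```

```text
the job is handed in; nothing more can be done
None
```

I pressed the plunger of the bell beside the tip jar fully home (about 15 N at the stop) and let it spring back, then raised the hand about 170 mm clear; the bell and the other things in the last wrist view had not visibly moved, and the job is handed in.

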